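Heft the tessera jars: restock or keep working

ROBOT

A 7-joint arm with a two-finger parallel gripper is mounted at the origin on the work surface. World frame = base frame: x ahead of the robot, y to its left, z up, the work surface at z = 0. Lengths are in m, angles in rad, forces in N, time in s.
With the tool pointing down it reaches from about 0.4 to 0.85 m from the base axis. Payload 4.4 kg.
Tool frame: the origin (TCP) lies at the very end of the fingers, on their centre line; the grasp point (between the pads) lies 19 mm behind it; z points along the fingers, y is the line along which they close (so a half turn about z gives the same grasp; the last joint's range is limited). The gripper opens to 94 mm and grips with 3 to 60 N. Pads are 16 mm wide; open, the fingers measure 119 mm over their backs; the gripper's body (75 mm by 177 mm) begins 78 mm behind the grasp point.
Start: joints at [-1.234, 0.628, 0.038, 1.517, -0.027, 0.996, -0.02], TCP at [0.255, 0.598, 0.17] pointing down, gripper open.
Joint ranges: [-3.06, 3.06], [-0.37, 2.12], [-1.25, 1.32], [0.18, 2.47], [-1.1, 4.24], [0.23, 1.98], [-2.94, 2.94]. Speed limits (rad/s): [2.57, 2.57, 3.14, 3.14, 3.14, 3.14, 3.14].

INTERFACE

Orientations are given as a unit quaternion [w, x, y, z].
In Python, from cell import robot gives the robot as it stands. The module is installed in compiled form; this text tells all that it offers. Calls block until the motion is done:
- robot.movep(position, orientation): joint-space move of the TCP to a pose.
- robot.servo_line(position, attitude=None, max_speed=0.15): straight line of the TCP; attitude=None keeps the orientation; max_speed is the mean speed in m/s.
- robot.goto_joints(angles): joint-space move.
- robot.gripper_to(opening): finger opening in m; the grip force is fixed at half the most; returns when the fingers have stopped.
- robot.wait(seconds).
- robot.ik(position, orientation): joint angles nearest the present ones, or None.
- robot.sense(): the state.
- robot.read_camera(name): name is "scene" or "top" or "wrist"; returns a dict with "img" (384x512x3 uint8, blue, green, red), "depth" (384x512 float32, m along the optical axis (not along the pixel's ray), 0 where there is no reading), "mtx" (3x3 intrinsics, pixels), "world_to_cam" (4x4, takes a point from world to camera coordinates). Camera axes: x right, y up, looking along -z (the intrinsics and any distortion apply to the point x, -y, -z); pixel columns grow to the right and rows downward; lengths in m; the calibration is good to about 2 mm. A picture is of the moment at which its call begins.
A pose or a line that the arm cannot do raises robot.MotionError and nothing moves.
- robot.job_done(): hands the job in; it is judged then, once.
Trained networks look in a picture, given as the dict that the camera call returned (one of the last four; its "shot" number tells which), for a name from the list of things; names that differ only in an ending like _2 or _b are one class to them, and where a whole thing is asked for, a point or a joint stands for the part that bears it (a point fixed in the world has none). Each returns a list of dicts, best first, with "conf" (0 to 1); they miss things now and then, are a little off and sometimes report something else, mostly with a low value. They report only what shows in the picture. A call takes as long as a camera call. They do not tell look-alikes from the thing itself.
- robot.boxes_of(name, picture): "bbox" ([left, top, width, height] in pixels, round what is visible of it).
- robot.regions_of(name, picture): "mask" (384x512 bool, what is visible of it) and "bbox" ([left, top, width, height] in pixels, round what is visible of it).
The state is a dict: "t": time; "qpos": joint angles; "joint_vel": joint speeds; "effort": joint torques, N m; "ee_pos": TCP position; "eef_rot": TCP orientation; "contact_force": force on the tool from outside, world axes, zero at the start; "torque": the same for the moment, N m; "opening": finger opening in m; "grasp_force": force on a finger pad.
Only numpy, scipy, OpenCV 4.12 (cv2) and the standard library are available. Lean on these libraries where they do the work, as an engineer would, in place of code of your own. Each camera call takes 0.05 s, during which the arm holds its last target. There are 200 camera calls.

TASK

The three white jars with blue lids look alike, so pick each one up and feel by its weight how much mosaic glass is left in it. Stand the jars that are more than half full on the plywood work tray and those that are less than half full in the grey refill crate; a jar that is about half full may go in either. Set every jar down gently and upright on the bottom of the tray or crate, and leave the other things on the bench alone.

Things in the scene. Friction and masses are not known exactly. Their poses are not given: they have to be found in the camera images.
- jar_a: one of three identical opaque jars: white, straight-sided, blue screw lid, green 4 mm sample tessera on the lid; 64 mm across, 125 mm tall. Origin: centre of the underside, z up; round, so yaw is of no matter. Weighs, contents included, 90 g (nearly empty) to 590 g (full); half full is 330 g; each jar differs, and which is which changes. Grip round its upper 50 mm, 40 N holds it
- jar_b: one of three identical opaque jars: white, straight-sided, blue screw lid, green 4 mm sample tessera on the lid; 64 mm across, 125 mm tall. Origin: centre of the underside, z up; round, so yaw is of no matter. Weighs, contents included, 90 g (nearly empty) to 590 g (full); half full is 330 g; each jar differs, and which is which changes. Grip round its upper 50 mm, 40 N holds it
- jar_c: one of three identical opaque jars: white, straight-sided, blue screw lid, green 4 mm sample tessera on the lid; 64 mm across, 125 mm tall. Origin: centre of the underside, z up; round, so yaw is of no matter. Weighs, contents included, 90 g (nearly empty) to 590 g (full); half full is 330 g; each jar differs, and which is which changes. Grip round its upper 50 mm, 40 N holds it
- crate: grey plastic refill crate, open on top, fixed, 300 mm (its x) by 200 mm (its y) outside, walls 5 mm thick and 75 mm high, flat floor 5 mm thick. Origin: centre of the underside, on the bench. Three jars fit in a row along its x, 85 mm apart. Crate and tray stand left and right of the jars, either way round
- tray: low plywood work tray, open on top, fixed, 300 mm (its x) by 200 mm (its y), rim 8 mm thick and 22 mm high, flat floor 8 mm thick, wooden grips on its two short ends. Origin: centre of the underside, on the bench. Three jars fit in a row along its x, 85 mm apart
- palette_knife: palette knife, wooden handle and steel blade, 160 mm long, 20 mm high, lying across the bench between the jars; origin near its middle, on the bench. Leave alone
- brush: small flat brush, 160 mm long, 12 mm high, lying across the bench between the jars; origin near its middle, on the bench. Leave alone
- nippers: wheeled mosaic nippers with red handles, 190 mm long, 60 mm wide, 22 mm high, lying between the jars and the right-hand box; origin at their middle, on the bench. Leave alone
- squeeze_bottle: white squeeze bottle with green cap, 68 mm across, 200 mm tall, at the left side of the bench; origin at the centre of its underside. Leave alone
- dish: small clear dish heaped with tesserae, 76 mm across, about 45 mm high, between the jars and the left-hand box; origin at the centre of its underside. Leave alone
- mug: blue mug, 80 mm across, 95 mm tall, at the right side of the bench; origin at the centre of its underside. Leave alone
There are look-alikes about, which are no part of the job. What is shaped like the jar_c but purple is not meant. Leave any pink look-alike of the jar_b alone.

How it is judged:
At the end, for the whole second after the job is handed in: Every jar stands upright (within 6 degrees), still and released, on the floor of the tray or the crate (its centre within 115 mm along and 65 mm across of the middle); every jar heavier than 380 g is on the tray and every jar lighter than 280 g in the crate, one between these may be in either (((x of jar_a in the frame of crate between -0.115 and 0.115 m and y of jar_a in the frame of crate between -0.065 and 0.065 m and z of jar_a in the frame of crate between 0.001 and 0.009 m and contact force between jar_a and crate below 3.75 N) or (x of jar_a in the frame of tray between -0.115 and 0.115 m and y of jar_a in the frame of tray between -0.065 and 0.065 m and z of jar_a in the frame of tray between 0.004 and 0.012 m and contact force between jar_a and tray above 2.72 N)) and angle between each of jar_a, jar_b, jar_c's own z axis and vertical below 0.1 rad and linear speed of each of jar_a, jar_b, jar_c below 0.01 m/s and contact force between the fingers and jar_a below 0.05 N and ((x of jar_b in the frame of crate between -0.115 and 0.115 m and y of jar_b in the frame of crate between -0.065 and 0.065 m and z of jar_b in the frame of crate between 0.001 and 0.009 m and contact force between jar_b and crate below 3.75 N) or (x of jar_b in the frame of tray between -0.115 and 0.115 m and y of jar_b in the frame of tray between -0.065 and 0.065 m and z of jar_b in the frame of tray between 0.004 and 0.012 m and contact force between jar_b and tray above 2.72 N)) and contact force between the fingers and jar_b below 0.05 N and ((x of jar_c in the frame of crate between -0.115 and 0.115 m and y of jar_c in the frame of crate between -0.065 and 0.065 m and z of jar_c in the frame of crate between 0.001 and 0.009 m and contact force between jar_c and crate below 3.75 N) or (x of jar_c in the frame of tray between -0.115 and 0.115 m and y of jar_c in the frame of tray between -0.065 and 0.065 m and z of jar_c in the frame of tray between 0.004 and 0.012 m and contact force between jar_c and tray above 2.72 N)) and contact force between the fingers and jar_c below 0.05 N); the robot touches nothing.
It fails at once if a jar is tipped over or swung past 40 degrees (angle between any of jar_a, jar_b, jar_c's own z axis and vertical above 0.7 rad).
It fails at once if a jar is let go and falls or is knocked away (faster than 0.5 m/s while not held; a drop of 13 mm) ((linear speed of jar_a above 0.5 m/s and contact force between the fingers and jar_a below 0.05 N) or (linear speed of jar_b above 0.5 m/s and contact force between the fingers and jar_b below 0.05 N) or (linear speed of jar_c above 0.5 m/s and contact force between the fingers and jar_c below 0.05 N)).
It fails at once if a jar strikes the crate or the tray hard (touching it while moving faster than 0.35 m/s) ((linear speed of jar_a above 0.35 m/s and contact force between jar_a and crate above 1 N) or (linear speed of jar_a above 0.35 m/s and contact force between jar_a and tray above 1 N) or (linear speed of jar_b above 0.35 m/s and contact force between jar_b and crate above 1 N) or (linear speed of jar_b above 0.35 m/s and contact force between jar_b and tray above 1 N) or (linear speed of jar_c above 0.35 m/s and contact force between jar_c and crate above 1 N) or (linear speed of jar_c above 0.35 m/s and contact force between jar_c and tray above 1 N)).
It fails at once if a bystander is pushed more than 40 mm (distance of any of palette_knife, brush, nippers, squeeze_bottle, dish, mug from where it was at the start of the episode above 0.04 m).
It also fails if it takes over 69 s, if anything falls off the work surface, if the arm or the gripper's body presses on something with over 40 N, if the wrist force passes 120 N, or if a joint passes its speed limit or range.

## Working session

There is one attempt and no reset: what is moved stays moved. The work goes in short steps, each a Python script; the robot and the scene stay as the last script left them, time stands still between calls to the robot, and variables do not carry over. Pictures are saved under pics/ and viewed, at most 10 in all, crops included, and the job is handed in when it is done.

```bash
mkdir -p pics
python3 - <<'E'
from cell import robot
import cv2,numpy as np
ims=[]
for n in("top","scene"):
    p=robot.read_camera(n); cv2.imwrite(f"pics/{n}0.png",p["img"]); np.savez(f"{n}0.npz",**{k:v for k,v in p.items() if k!="name"})
    print(n,p["mtx"].tolist(),np.round(p["world_to_cam"],3).tolist(),[k for k in p])
    for o in ("jar_a","crate","tray"):
        print(o,[(np.round(b["bbox"]).tolist(),round(b["conf"],2)) for b in robot.boxes_of(o,p)])
    ims.append(cv2.resize(p["img"],(400,300)) if 0 else p["img"])
s=robot.sense();print(s)
cv2.imwrite("pics/both.png",cv2.resize(np.vstack(ims),(400,600)))
E
```

```text
top [[393.3358722892641, 0.0, 258.810804550949], [0.0, 393.3358722892641, 194.55594457701054], [0.0, 0.0, 1.0]] [[0.001, -1.0, 0.008, -0.015], [0.995, 0.001, 0.099, -0.511], [-0.099, 0.008, 0.995, -1.399], [0.0, 0.0, 0.0, 1.0]] ['img', 'depth', 'mtx', 'world_to_cam', 'shot']
jar_a [([264.0, 131.0, 23.0, 28.0], 0.95), ([226.0, 166.0, 21.0, 23.0], 0.79), ([280.0, 226.0, 26.0, 23.0], 0.79), ([210.0, 128.0, 21.0, 30.0], 0.72), ([237.0, 206.0, 19.0, 18.0], 0.59)]
crate [([129.0, 142.0, 71.0, 94.0], 0.84)]
tray [([309.0, 152.0, 62.0, 90.0], 0.74)]
scene [[359.5439784501345, 0.0, 251.85477760761154], [0.0, 359.5439784501345, 184.8712977246418], [0.0, 0.0, 1.0]] [[-0.676, 0.737, -0.006, 0.346], [-0.517, -0.468, 0.716, 0.233], [0.525, 0.487, 0.698, -1.707], [0.0, 0.0, 0.0, 1.0]] ['img', 'depth', 'mtx', 'world_to_cam', 'shot']
jar_a [([247.0, 135.0, 12.0, 31.0], 0.9), ([244.0, 179.0, 20.0, 34.0], 0.87), ([258.0, 160.0, 19.0, 32.0], 0.81), ([233.0, 206.0, 20.0, 34.0], 0.71), ([191.0, 180.0, 26.0, 36.0], 0.64)]
crate [([267.0, 192.0, 97.0, 90.0], 0.75)]
tray [([157.0, 133.0, 83.0, 50.0], 0.92), ([247.0, 180.0, 15.0, 33.0], 0.15)]
{'t': 0.4, 'qpos': array([-1.23382665,  0.62856717,  0.03849811,  1.51754824, -0.02701972,
        0.99628675, -0.01999636]), 'joint_vel': array([-0.00015805, -0.00049976,  0.0008721 , -0.00189381,  0.0001972 ,
       -0.001499  ,  0.00157042]), 'effort': array([-7.72235107e-04, -5.49022794e+01,  1.14132654e+00, -1.86661524e+01,
       -5.23750344e-02,  1.80984533e-02,  6.43450630e-05]), 'ee_pos': array([0.25471108, 0.59790669, 0.16952244]), 'eef_rot': array([-4.79718864e-05,  2.00042986e-01,  9.79787111e-01, -1.39158735e-04]), 'contact_force': array([-0.22855634,  0.61424467, -0.34438228]), 'torque': array([0.04081726, 0.01895407, 0.01432566]), 'grasp_force': 0.0, 'opening': 0.09366895225200386}
```

View pics/top0.png

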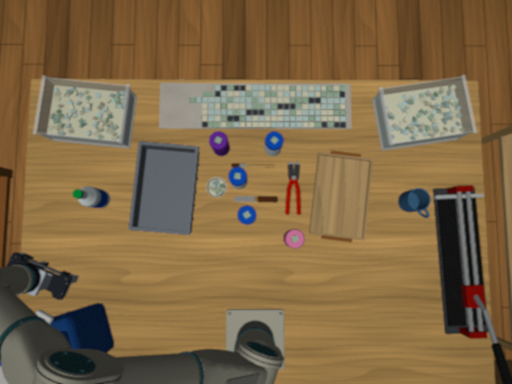

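View pics/scene0.png

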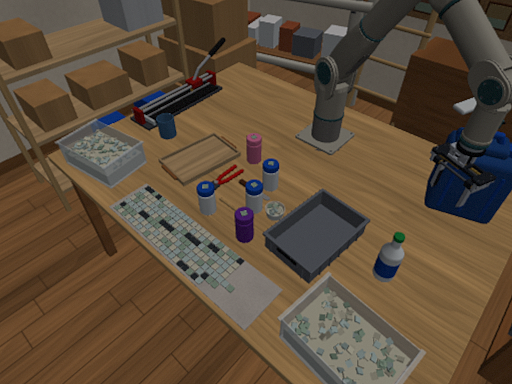

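Candidates in the top image: blue lids at (274,141), (237,176) and (247,215) are the jars. Purple (219,143) and pink (294,238) are the decoys. The crate is at (165,188) and the tray at (341,196).

```bash
cat > h.py <<'E'
import numpy as np,cv2
from cell import robot
def world(p,mask=None):
    d=p["depth"]; v,u=np.nonzero((d>0) if mask is None else (mask&(d>0)))
    z=d[v,u]; K=p["mtx"]; T=np.linalg.inv(p["world_to_cam"])
    c=np.stack([(u-K[0,2])/K[0,0]*z,-(v-K[1,2])/K[1,1]*z,-z],1)
    return c@T[:3,:3].T+T[:3,3],u,v
def bgr(p,u,v): return p["img"][v,u].astype(int)
def lids(p):
    """blue lid tops -> (x,y,z) each"""
    w,u,v=world(p); c=bgr(p,u,v)
    ok=(c[:,0]>110)&(c[:,0]-c[:,2]>60)&(c[:,0]-c[:,1]>30)&(w[:,2]>.11)&(w[:,2]<.15)
    m=np.zeros(p["depth"].shape,np.uint8); m[v[ok],u[ok]]=1
    m=cv2.morphologyEx(m,cv2.MORPH_CLOSE,np.ones((5,5)))
    n,l=cv2.connectedComponents(m); out=[]
    for i in range(1,n):
        q,_,_=world(p,l==i); q=q[q[:,2]>.115]
        if len(q)>60:
            (cx,cy),r=cv2.minEnclosingCircle(q[:,:2].astype(np.float32)); out.append((cx,cy,np.median(q[:,2]),r,len(q)))
    return np.round(out,4)
E
python3 - <<'E'
from h import *
p=robot.read_camera("top")
print(lids(p))
for n in("crate","tray"):
    for r in robot.regions_of(n,p)[:1]:
        w,_,_=world(p,r["mask"]); print(n,r["conf"],np.percentile(w[:,2],[2,30,50,90,98]).round(4))
        lo=w[:,2]<.045 if n=="crate" else w[:,2]<.05
        print(cv2.minAreaRect(w[:,:2].astype(np.float32)),cv2.minAreaRect(w[lo,:2].astype(np.float32)))
for n in("dish","nippers","palette_knife","brush","squeeze_bottle"):
    for r in robot.regions_of(n,p)[:1]:
        w,_,_=world(p,r["mask"]); print(n,r["conf"].__round__(2),w.min(0).round(3),w.max(0).round(3))
w,u,v=world(p); c=bgr(p,u,v)
for n,(x,y) in dict(purple=(219,143),pink=(294,238)).items():
    k=(abs(u-x)<10)&(abs(v-y)<10)&(w[:,2]>.1); print(n,w[k].mean(0).round(3))
cv2.imwrite("pics/crop.png",cv2.resize(p["img"][110:260,120:390],None,fx=2.9,fy=2.9,interpolation=cv2.INTER_CUBIC))
E
```

```text
[[ 6.871e-01 -6.560e-02  1.252e-01  3.150e-02  2.430e+02]
 [ 5.642e-01  6.050e-02  1.253e-01  3.150e-02  2.210e+02]
 [ 4.336e-01  2.740e-02  1.253e-01  2.980e-02  2.510e+02]]
crate 0.72 [0.0174 0.1219 0.1248 0.1286 0.131 ]
((0.562540590763092, 0.05832960456609726), (0.05756284296512604, 0.058879148215055466), 89.80450439453125) ((0.5393041968345642, 0.05141640454530716), (0.009982706978917122, 0.04553017392754555), 19.93082618713379)
tray 0.96 [0.0011 0.0073 0.0093 0.0211 0.0257]
((0.5103474855422974, -0.318202942609787), (0.21156014502048492, 0.3318488895893097), 82.68973541259766) ((0.5103474855422974, -0.318202942609787), (0.21156014502048492, 0.3318488895893097), 82.68973541259766)
dish 0.77 [0.5   0.103 0.01 ] [0.573 0.176 0.048]
nippers 0.96 [ 0.441 -0.167 -0.007] [ 0.636 -0.11   0.025]
palette_knife 0.71 [ 0.485 -0.078 -0.004] [0.507 0.076 0.022]
brush 0.46 [ 0.617 -0.052  0.005] [0.629 0.084 0.019]
squeeze_bottle 0.91 [ 0.462  0.529 -0.003] [0.544 0.665 0.206]
purple [0.683 0.125 0.124]
pink [ 0.355 -0.131  0.125]
```

View pics/crop.png

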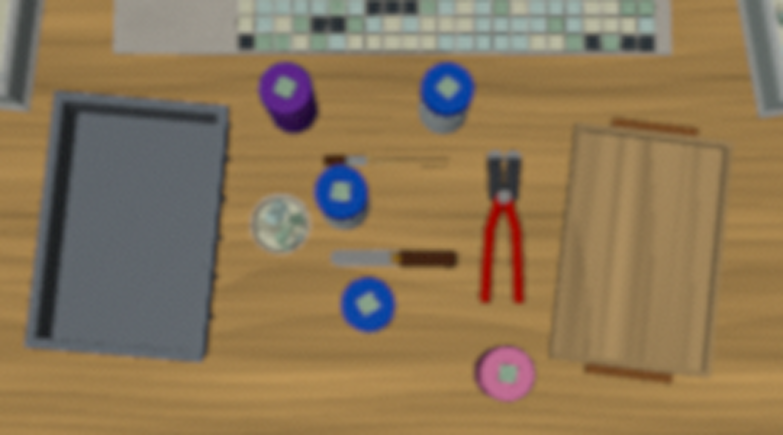

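The crop confirms three blue-lidded white jars, with the purple and pink decoys standing apart. The network took a jar for the crate, so I'll find the crate from depth, then move to the first jar.

```bash
cat >> h.py <<'E'
from scipy.spatial.transform import Rotation as R
def quat(yaw):
    # tool z down, tool y (closing line) along world (cos yaw, sin yaw)
    y=np.array([np.cos(yaw),np.sin(yaw),0]); z=np.array([0,0,-1.]); x=np.cross(y,z)
    q=R.from_matrix(np.stack([x,y,z],1)).as_quat(); return [q[3],q[0],q[1],q[2]]
def near(pos,yaw):
    """yaw or yaw+pi, whichever moves the joints least"""
    q0=robot.sense()["qpos"]; best=[]
    for a in (yaw,yaw+np.pi):
        j=robot.ik(pos,quat(a))
        if j is not None: best.append((abs(np.array(j)-q0).max(),a))
    return quat(min(best)[1])
def force(n=10):
    f=[]
    for _ in range(n): robot.wait(.03); f.append(robot.sense()["contact_force"])
    return np.mean(f,0),np.std(f,0)
ZG=.083; UP=.25
def pick(x,y,yaw):
    p=[x,y,UP-.02]; q=near(p,yaw); robot.movep(p,q)
    robot.servo_line([x,y,ZG+.06],max_speed=.2); 
    robot.servo_line([x,y,ZG],max_speed=.1)
    robot.gripper_to(.05); s=robot.sense(); print("grip",s["opening"],s["grasp_force"],s["t"])
def weigh(base): 
    f,sd=force(); m=(base-f)[2]/9.81; print("mass",m.round(3),f.round(2),sd.round(2)); return m
def place(x,y,yaw,floor):
    p=[x,y,UP]; q=near(p,yaw); robot.servo_line(p,attitude=q,max_speed=.25)
    robot.servo_line([x,y,ZG+floor+.03],max_speed=.15)
    robot.servo_line([x,y,ZG+floor+.008],max_speed=.08)
    f0,_=force(4)
    for h in np.arange(.006,-.0035,-.002):
        robot.servo_line([x,y,ZG+floor+h],max_speed=.03)
        d=force(2)[0][2]-f0[2]
        if d>1.2: break
    print("touch at",round(h,4),"d",d.round(2))
    robot.gripper_to(.094); robot.servo_line([x,y,UP-.02],max_speed=.25)
    s=robot.sense(); print("t",s["t"],s["opening"])
E
python3 - <<'E'
from h import *
p=robot.read_camera("top"); w,u,v=world(p)
k=(w[:,2]>.055)&(w[:,2]<.09)&(w[:,0]>.35)&(w[:,0]<.72)&(w[:,1]>.17)&(w[:,1]<.5)
print("crate",k.sum(),cv2.minAreaRect(w[k,:2].astype(np.float32)))
k=(w[:,2]>.005)&(w[:,2]<.035)&(w[:,0]>.3)&(w[:,0]<.75)&(w[:,1]<-.19)&(w[:,1]>-.46)
c=bgr(p,u,v)
print("tray",k.sum(),cv2.minAreaRect(w[k,:2].astype(np.float32)))
# go above nearest jar and weigh baseline
x,y=.434,.027
robot.movep([x,y,.23],near([x,y,.23],np.pi/2))
s=robot.sense();print(s["t"],s["ee_pos"],s["qpos"].round(2)); print(force())
for P in [(.687,-.066),(.564,.06),(.60,.32),(.45,.32),(.6,-.32),(.42,-.32)]:
    for a in (0,np.pi/2,np.pi,-np.pi/2):
        j=robot.ik([*P,.25],quat(a)); print(P,round(a,1),None if j is None else np.round(j,2)[[0,6]])
p=robot.read_camera("wrist"); cv2.imwrite("pics/w1.png",p["img"]); print(lids(p))
E
```

```text
crate 1268 ((0.5439761877059937, 0.36188453435897827), (0.3004940450191498, 0.3316730856895447), 85.20043182373047)
tray 4561 ((0.5241597890853882, -0.3250494599342346), (0.448148250579834, 0.26893094182014465), 0.11172554641962051)
3.0083 [0.43421843 0.0278781  0.2298692 ] [-0.83  0.35  0.95  2.01 -0.35  0.95 -1.27]
(array([-0.18350011,  0.07229989,  0.07137646]), array([0.3972917 , 0.42826595, 0.47952383]))
(0.687, -0.066) 0 [-0.14  0.24]
(0.687, -0.066) 1.6 [0.06 1.63]
(0.687, -0.066) 3.1 [-0.47 -2.44]
(0.687, -0.066) -1.6 [-0.35 -1.09]
(0.564, 0.06) 0 [-0.44  0.05]
(0.564, 0.06) 1.6 [-0.17  1.43]
(0.564, 0.06) 3.1 [-0.84 -2.56]
(0.564, 0.06) -1.6 [-0.69 -1.27]
(0.6, 0.32) 0 [-0.74 -0.34]
(0.6, 0.32) 1.6 [-0.53  1.04]
(0.6, 0.32) 3.1 [-0.03  2.1 ]
(0.6, 0.32) -1.6 [-0.94 -1.67]
(0.45, 0.32) 0 [-1.   -0.43]
(0.45, 0.32) 1.6 [-0.74  0.95]
(0.45, 0.32) 3.1 [-0.02  1.94]
(0.45, 0.32) -1.6 [-1.23 -1.78]
(0.6, -0.32) 0 [0.23 0.65]
(0.6, -0.32) 1.6 [0.47 2.  ]
(0.6, -0.32) 3.1 [-0.08 -2.04]
(0.6, -0.32) -1.6 [ 0.05 -0.71]
(0.42, -0.32) 0 [0.22 0.85]
(0.42, -0.32) 1.6 [0.49 2.23]
(0.42, -0.32) 3.1 [-0.11 -1.9 ]
(0.42, -0.32) -1.6 [ 0.01 -0.51]
[[5.638e-01 5.930e-02 1.251e-01 3.210e-02 3.746e+03]
 [4.338e-01 2.820e-02 1.253e-01 3.130e-02 2.616e+03]]
```

Run:
```python
from h import *
p=np.load("top0.npz")
K=p["mtx"];T=np.linalg.inv(p["world_to_cam"])
def ray(u,v,z):
    d=T[:3,:3]@np.array([(u-K[0,2])/K[0,0],-(v-K[1,2])/K[1,1],-1]); o=T[:3,3]; return (o+d*(z-o[2])/d[2])[:2]
for n,z,C in(("crate",.075,[(58,93),(228,107),(203,360),(28,345)]),("tray",.022,[(575,125),(727,147),(705,374),(551,357)])):
    q=np.array([ray(a/2.9+120-.3,b/2.9+110-.3,z) for a,b in C]); ax=(q[0]+q[1]-q[2]-q[3])/2; print(n,q.mean(0).round(4),np.linalg.norm(ax),np.degrees(np.arctan2(ax[1],ax[0])),np.linalg.norm((q[0]+q[3]-q[1]-q[2])/2))
    w,u,v=world({k:p[k] for k in p}); k=(abs(w[:,:2]-q.mean(0)).max(1)<.05); print("floor z",np.median(w[k,2]))
pick(.434,.028,-np.pi/2) if 0 else None
base,_=force(40)
pick(.434,.028,-np.pi/2)
robot.servo_line([.434,.028,UP],max_speed=.15)
f,sd=force(40); print("mass",((base-f)/9.81).round(3),sd.round(2),robot.sense()["t"],robot.sense()["opening"],robot.sense()["grasp_force"])
```

```text
crate [0.5309 0.316 ] 0.3073958544316707 -4.774252382995905 0.20856728969965327
floor z 0.00542886940902787
tray [ 0.507  -0.3107] 0.29108945870715025 -6.832079944547759 0.19313088647036938
floor z 0.008579006390788901
grip 0.06304859958004622 30.000654458999634 6.9083
mass [0.011 0.002 0.142] [0.42 0.49 0.47] 9.5083 0.06293982786418205 29.99965488910675
```

The first jar weighs about 0.14 kg, so it goes in the crate.

```bash
cat >> h.py <<'E'
BOX={"crate":(.531,.316,np.radians(-4.8),.005),"tray":(.508,-.313,np.radians(-6.8),.008)}
def slot(b,s):
    x,y,a,fl=BOX[b]; return (x+s*np.cos(a),y+s*np.sin(a),a-np.pi/2,fl)
E
python3 - <<'E'
from h import *
place(*slot("crate",.085))
p=[.564,.06,UP-.02]; robot.movep(p,near(p,-np.pi/2))
base,_=force(40)
pick(.564,.06,-np.pi/2)
robot.servo_line([.564,.06,UP],max_speed=.15)
f,sd=force(40); print("mass",((base-f)/9.81).round(3),robot.sense()["t"],robot.sense()["opening"])
p=robot.read_camera("top"); cv2.imwrite("pics/t2.png",cv2.resize(p["img"][110:260,120:390],None,fx=2.9,fy=2.9))
E
```

```text
touch at 0.0 d 2.24
t 15.2417 0.09395554831747036
grip 0.0631080018157705 30.0004979968071 19.7583
mass [ 0.016 -0.003  0.343] 22.3583 0.06322341957401557
```

View pics/t2.png

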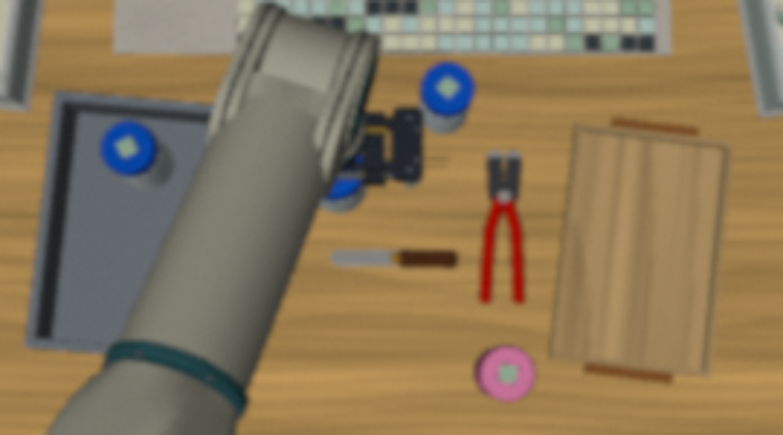

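The first jar stands in the crate at crop (128,148). The second weighs about 0.34 kg, roughly half full, so it goes on the tray, where the margin is larger.

Run:
```python
from h import *
place(*slot("tray",-.085))
p=[.687,-.0655,UP-.02]; robot.movep(p,near(p,-np.pi/2))
base,_=force(40); l=lids(robot.read_camera("wrist")); print(l)
c=min(l,key=lambda r:np.hypot(r[0]-.687,r[1]+.0655)) if len(l) else (.687,-.0655)
x,y=(c[0],c[1]) if np.hypot(c[0]-.687,c[1]+.0655)<.008 else (.687,-.0655)
pick(x,y,-np.pi/2)
robot.servo_line([x,y,UP],max_speed=.15)
f,sd=force(40); m=((base-f)/9.81)[2]; print("mass",m,robot.sense()["t"])
place(*(slot("tray",.06) if m>.33 else slot("crate",-.04)))
r=robot.sense()["ee_pos"]; h=[.5,0.,.3]; robot.movep(h,near(h,-np.pi/2))
robot.wait(.5)
p=robot.read_camera("top"); print(lids(p),robot.sense()["t"]); cv2.imwrite("pics/t3.png",cv2.resize(p["img"][110:260,120:390],None,fx=2.9,fy=2.9))
```

```text
touch at 0.0 d 3.52
t 28.325 0.09380716271001074
[[ 6.887e-01 -6.430e-02  1.253e-01  3.140e-02  2.613e+03]]
grip 0.06313334959644207 29.999291002750397 33.2167
mass 0.4635409704677092 35.8167
touch at 0.0 d 1.88
t 41.3083 0.09378000173522481
[[ 6.159e-01  3.087e-01  1.304e-01  3.140e-02  2.640e+02]
 [ 5.670e-01 -3.197e-01  1.338e-01  3.090e-02  2.330e+02]
 [ 4.253e-01 -3.023e-01  1.337e-01  3.140e-02  2.390e+02]] 43.125
```

View pics/t3.png

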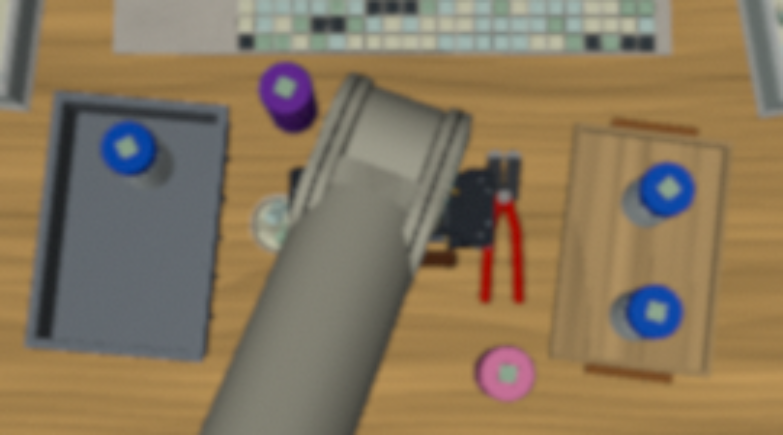

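One jar stands upright in the crate (128,148) and two on the tray (668,188) and (656,312). Lid heights match jars resting on each floor, and the visible bystanders haven't moved.

```bash
python3 -c "
from cell import robot
print(robot.job_done())"
```

```text
the job is handed in; nothing more can be done
None
```

I handed the job in at about 43 s: the light jar (about 0.14 kg) stands in the crate, and the half-full (about 0.34 kg) and heavy (about 0.46 kg) jars stand on the tray; I was not shown the verdict.

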